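Thread a poppet stem through a loose ring stack into a valve bonnet

TASK

Line up the loose washer, insulating bushing and ring that lie askew on the bonnet, then take the poppet stem out of the blue rack, pass its tail down through all three and through the seal in the bonnet, and press it fully home so that the poppet head sits on the top ring. Feel your way and never force the stem: the phenolic bushing is brittle and the bores mark easily. Let go at the end and leave the spare bonnet, the dewar cap and the spanner where they lie.

Things in the scene. Friction and masses are not known exactly. Their poses are not given: they have to be found in the camera images.
- bonnet: fixed bronze valve bonnet, upside down, bolted by its round flange (90 mm across, four nuts) to a 130 x 130 x 12 mm steel plate on the bench; flange top at 22 mm, nuts up to 33 mm within 42 mm of the axis, then a plain round neck 40 mm in diameter up to 65 mm. Origin: on the bore axis at bench level; z up
- bonnet_top (a point): centre of the bonnet's flat top face, 65 mm above the bench, where the bore opens. The bore is 13 mm in diameter and 53 mm deep; a sprung lip seal sits in it, about 20 mm below the top face, and must be spread by the tail: pushing down from there takes some 8 to 18 N all the way, unevenly; once the head meets the ring the push rises steeply and the stem stops sinking, and the stem stays where it is left
- washer: loose stainless washer, lowest of the stack on the bonnet: 40 mm outside, 13 mm hole, 6 mm thick. Origin: centre of its underside. It starts 2 to 6 mm off the bonnet's axis
- bushing: loose brown phenolic insulating bushing on the washer: 40 mm outside, 13 mm hole, 12 mm thick. Origin: centre of its underside. It starts 3 to 7 mm off the axis. Brittle: it stands no more than 30 N from the stem, directly or through the ring
- ring: loose bronze ring, top of the stack, on the bushing: 40 mm outside (as are bushing, washer and bonnet neck, so in line they are flush all round), 13 mm hole, 8 mm thick. Origin: centre of its underside; in place its upper face is 26 mm above bonnet_top. It starts 3 to 7 mm off the axis
- stem: loose stainless poppet stem, about 0.2 kg, standing upright in the rack: round head 26 mm in diameter, straight for 30 mm, then a 6 mm cone; below it a tail 12 mm in diameter and 66 mm long whose last 7 mm taper to 8.4 mm. Origin: on the axis at the head's flat underside, where the tail begins; z points along the head, up. In the rack the underside rests on the rack; when home it rests on the ring
- stem_tip (a point): lower end of the stem's tail, 66 mm below the stem's origin
- rack: fixed blue block 60 x 140 mm, 75 mm high, with three loose 16 mm holes 70 mm deep in a row along its y axis, 45 mm apart; the stem stands in the middle one, the others are empty. Origin: centre of its underside
- dewar_cap: bystander: loose aluminium dewar cap, 72 mm in diameter, 42 mm high. Origin: centre of its underside
- spare_bonnet: bystander: loose small bronze bonnet, 68 mm in diameter, 36 mm high. Origin: centre of its underside
- spanner: bystander: loose steel spanner, 160 mm long, lying flat. Origin: underside at mid-length; x along its length
Things that resemble listed ones, but are neither listed nor needed, are in the scene too. Of the things that look like the ring, the middle-sized one is meant.

How it is judged:
By the outcome, as a careful person would: the job done as asked, in the order asked, and still so for the second after the job is handed in, with the robot touching nothing.
It also fails if it takes over 70 s, if anything falls off the work surface, if the arm or the gripper's body presses on something with over 40 N, if the wrist force passes 120 N, or if a joint passes its speed limit or range.

ROBOT

A 7-joint arm with a two-finger parallel gripper is mounted at the origin on the work surface. World frame = base frame: x ahead of the robot, y to its left, z up, the work surface at z = 0. Lengths are in mm, angles in rad, forces in N, time in s.
With the tool pointing down it reaches from about 400 to 875 mm from the base axis. Payload 6.5 kg.
Tool frame: the origin (TCP) lies at the very end of the fingers, on their centre line; the grasp point (between the pads) lies 19 mm behind it; z points along the fingers, y is the direction in which the jaws open and shut (so a half turn about z gives the same grasp; the last joint's range is limited). The gripper opens to 85 mm and grips with 20 to 120 N. Pads are 22 mm wide; open, the fingers measure 114 mm over their backs; the gripper's body (76 mm by 85 mm) begins 54 mm behind the grasp point. The pads swing forward as they close: fully open they stand 13 mm farther back than shut.
Start: joints at [1.076, 0.536, -0.004, 1.538, 0.003, 1.067, -0.071], TCP at [270.251, -591.147, 203.69] pointing down, gripper open.
Joint ranges: [-2.7, 2.7], [-0.37, 2.16], [-1.27, 1.26], [0.24, 2.4], [-1.31, 4.45], [0.19, 1.91], [-2.76, 2.76]. Speed limits (rad/s): [2.39, 2.39, 3.14, 3.14, 3.14, 3.14, 3.14].

INTERFACE

Orientations are given as a unit quaternion [x, y, z, w].
In Python, from bench import env, imaging, ticket gives the robot as it stands.
- The arm moves only by the tool carry_out, never from a script. Its argument "steps" is a list of rows, each a list of 6 numbers: the shift along the tool's x, y, z in cm, then the turn, a rotation vector about the tool's x, y, z in degrees. In form: [[tx, ty, tz, wx, wy, wz], ...]. A call has 1 to 5 rows; each row shifts and turns the commanded pose from where the row before left it, along the tool's axes as they then stand; what a row does not reach is not made up. A row lasts 1/10 s, in which the tool goes at most 50 mm and 8.59 degrees, less where a joint would pass 70% of its speed; a pose out of reach is approached as far as the arm can. A call with a gripper value outside its range is refused whole. "claw" is the closure, from 0 (fully open) to 1 (shut), set as the call begins (left out, the last holds). The fingers move at their own pace and stop on an object; the grip force is fixed at half the most. Time passes only in rows, so rows that do not move let the fingers close. It gives the time, the measured TCP pose, the force and the opening at its end, in the units of the state.
- env.state(): the state, without advancing time (a new reading comes with each control period).
- imaging.get_image(name): name is "scene" or "side" or "wrist"; returns the picture (420x560x3 uint8, red, green, blue); there is no depth.
- imaging.camera_params(name): a dict with "fx", "fy", "cx", "cy" (pixels), "rvec" (rotation vector, rad) and "tvec" (3), from world to camera coordinates, as OpenCV has them; the wrist camera has in their place "T_tool_cam" (4x4, takes a point from camera to tool coordinates, whose origin is the TCP and whose axes are the flange's). Camera axes: x right, y down, z forward; pixel columns grow to the right and rows downward; lengths in mm; the calibration is good to about 2 mm. The wrist camera is an equidistant fisheye: a pixel r from the principal point sees the ray r / f radians off the axis. A picture is of the moment at which its call begins: read the wrist's pose just before it. camera_params takes no time and is no camera call.
- ticket.job_done(): hands the job in, once; it reports no verdict.
The state is a dict: "time_s": time; "qpos": joint angles; "joint_vel": joint speeds; "effort": joint torques, N m; "tool_pos": TCP position; "tcp_rot": TCP orientation; "force": force on the tool from outside, world axes, zero at the start; "ft_torque": the same for the moment, N m; "finger_gap": finger opening in mm.
Only numpy, scipy, OpenCV 4.12 (cv2) and the standard library are available. Lean on these libraries where they do the work, as an engineer would, in place of code of your own. Each camera call takes 0.05 s, during which the arm holds its last target.

## Working session

There is one attempt and no reset: what is moved stays moved. The work goes in short steps, Python scripts to look and compute and a tool call to move; the robot and the scene stay as the last step left them, time stands still between calls to the robot, and variables do not carry over. Pictures are saved under pics/ and viewed, and the job is handed in when it is done.

Besides the shell and the picture viewer there is one more tool, called after "Call:" as name(argument=value, ...) on one line, values as JSON. carry_out: Moves the arm, as the interface text tells. Its arguments: {"type":"object","properties":{"steps":{"type":"array","items":{"type":"array","items":{"type":"number"}}},"claw":{"type":"number"}},"required":["steps"]}

```bash
ls; mkdir -p pics
python3 - <<'E'
from bench import env, imaging, ticket
import cv2
s=env.state(); print(s)
for n in ["scene","side","wrist"]:
    im=imaging.get_image(n); cv2.imwrite(f"pics/{n}0.png",im[:,:,::-1]); print(n,imaging.camera_params(n))
E
```

```text
pics
{'time_s': 0.0, 'qpos': array([ 1.07578654,  0.53719592, -0.00443537,  1.53887706,  0.00261403,
        1.06729131, -0.07120389]), 'joint_vel': array([ 0.00206554, -0.00149568, -0.00120886, -0.00117583,  0.00063857,
        0.00247526,  0.00067285]), 'effort': array([-6.54567225e-05, -5.83419514e+01,  1.04845405e+00, -2.59113157e+01,
        1.23581444e-02,  9.49426467e-03, -1.26518410e-05]), 'tool_pos': array([ 269.95184487, -590.53932313,  202.79235248]), 'tcp_rot': array([ 9.77095139e-01,  2.12801102e-01, -2.57276162e-04, -8.44677105e-04]), 'force': array([-0.15114792, -0.1573357 , -0.31720941]), 'ft_torque': array([-0.03039566,  0.09253494,  0.03012181]), 'finger_gap': 85.06074463173634}
scene {'fx': 511.0876201824796, 'fy': 511.0876201824796, 'cx': 287.47773869345366, 'cy': 210.569712926512, 'rvec': array([ 2.07466215,  1.69459756, -0.47094123]), 'tvec': array([ -59.3598344 , -476.58498686, 1288.02474799])}
side {'fx': 391.9977980770288, 'fy': 391.9977980770288, 'cx': 282.6115270238351, 'cy': 211.5552630201402, 'rvec': array([ 2.34837023, -0.45008564,  0.15503517]), 'tvec': array([-569.31975355,  185.50823117,  667.17934888])}
wrist {'fx': 325.19226210127806, 'fy': 325.19226210127806, 'cx': 276.02710100316216, 'cy': 206.23079093129536, 'T_tool_cam': array([[-4.35413653e-04, -9.48076747e-01, -3.18041338e-01,
         8.22450579e+01],
       [ 9.99999399e-01, -9.28189570e-05, -1.09235453e-03,
         4.44489039e-01],
       [ 1.00611566e-03, -3.18041623e-01,  9.48076217e-01,
        -1.69644888e+02],
       [ 0.00000000e+00,  0.00000000e+00,  0.00000000e+00,
         1.00000000e+00]])}
```

View pics/scene0.png

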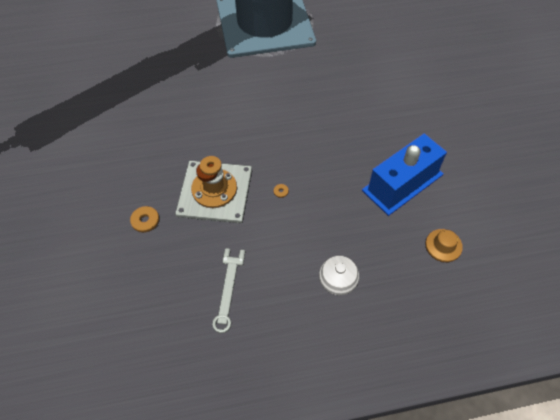

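View pics/side0.png

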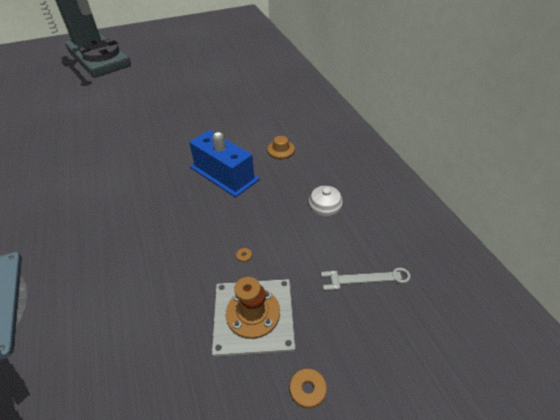

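View pics/wrist0.png

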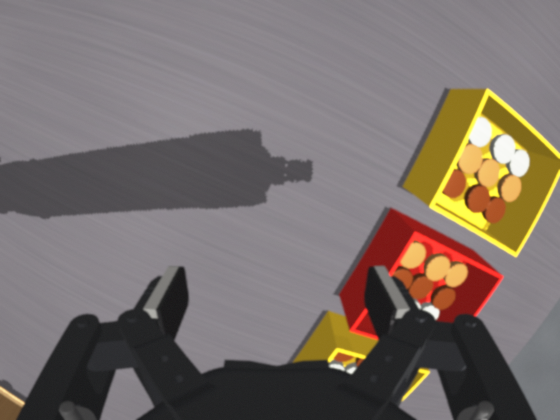

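```bash
cat > h.py <<'E'
from bench import env, imaging, ticket
import cv2, numpy as np
from scipy.spatial.transform import Rotation as R
def ray(n,u,v,st=None):
    p=imaging.camera_params(n)
    x=(np.array([u,v])-[p['cx'],p['cy']])/p['fx']
    if n=='wrist':
        r=np.hypot(*x); d=np.array([*(x/max(r,1e-9)*np.sin(r)),np.cos(r)])
        st=st or env.state(); Rt=R.from_quat(st['tcp_rot']).as_matrix(); T=p['T_tool_cam']
        return st['tool_pos']+Rt@T[:3,3], Rt@T[:3,:3]@d
    M=cv2.Rodrigues(p['rvec'])[0]
    return -M.T@p['tvec'], M.T@np.array([*x,1])
def onz(n,u,v,z,st=None):
    c,d=ray(n,u,v,st); return c+d*(z-c[2])/d[2]
def proj(n,P,st=None):
    p=imaging.camera_params(n)
    if n=='wrist':
        st=st or env.state(); Rt=R.from_quat(st['tcp_rot']).as_matrix(); T=p['T_tool_cam']
        q=T[:3,:3].T@(Rt.T@(np.array(P)-st['tool_pos'])-T[:3,3])
        th=np.arctan2(np.hypot(q[0],q[1]),q[2]); k=th*p['fx']/max(np.hypot(q[0],q[1]),1e-9)
        return np.array([q[0]*k+p['cx'],q[1]*k+p['cy']])
    q=cv2.Rodrigues(p['rvec'])[0]@np.array(P,float)+p['tvec']
    return q[:2]/q[2]*p['fx']+[p['cx'],p['cy']]
def mid(n1,a,n2,b):
    c1,d1=ray(n1,*a);c2,d2=ray(n2,*b)
    A=np.stack([d1,-d2],1);t=np.linalg.lstsq(A,c2-c1,rcond=None)[0]
    p,q=c1+t[0]*d1,c2+t[1]*d2; return (p+q)/2,np.linalg.norm(p-q)
def grab(n,name):
    st=env.state(); im=imaging.get_image(n)[:,:,::-1].copy(); cv2.imwrite('pics/'+name,im); return st,im
np.set_printoptions(precision=1,suppress=True)
E
python3 - <<'E'
from h import *
for n in ['scene','side']:
    im=cv2.imread(f'pics/{n}0.png')
    c=im[130:250,120:300] if n=='scene' else im[230:420,190:340]
    o=cv2.resize(c,None,fx=3.2,fy=3.2,interpolation=cv2.INTER_CUBIC); 
    c2=im[120:270,350:480] if n=='scene' else im[110:230,180:360]
    cv2.imwrite(f'pics/{n}_c1.png',o); cv2.imwrite(f'pics/{n}_c2.png',cv2.resize(c2,None,fx=4,fy=4,interpolation=cv2.INTER_CUBIC))
print('stack top',mid('scene',(210,163),'side',(248,287)), 'stem',mid('scene',(414,150),'side',(218,135)))
print('flange',onz('scene',214,188,22),onz('side',253,313,22))
print('big',onz('scene',145,218,8),onz('side',308,387,8),'small',onz('scene',281,190,5))
print('boncap',onz('scene',340,273,20),onz('scene',445,245,10))
# plate corners
print(*[onz('scene',*p,12) for p in [(192,163),(251,165),(241,219),(178,217)]])
print(*[onz('side',*p,12) for p in [(216,282),(292,281),(294,350),(213,353)]])
E
```

```text
stack top (array([ 483.5, -185.1,   91.5]), np.float64(1.496310018171487)) stem (array([538.9, 188.8, 106.8]), np.float64(1.453102493437428))
flange [ 491.8 -186.7   22. ] [ 484.6 -192.1   22. ]
big [ 524.6 -325.7    8. ] [ 523.2 -328.3    8. ] small [511.3 -57.1   5. ]
boncap [715.5   9.6  20. ] [695.3 217.1  10. ]
[ 415.  -223.2   12. ] [ 443.9 -106.    12. ] [ 565.8 -145.6   12. ] [ 537.5 -263.    12. ]
[ 443.7 -104.2   12. ] [ 569.7 -152.7   12. ] [ 524.8 -270.7   12. ] [ 406.4 -228.6   12. ]
```

```bash
python3 -c "
import cv2,numpy as np
a=[cv2.resize(cv2.imread(f'pics/{n}_c{i}.png'),(400,300)) for n in('scene','side') for i in(1,2)]
cv2.imwrite('pics/m0.png',np.vstack([np.hstack(a[:2]),np.hstack(a[2:])]))"
```

```text
(no output)
```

View pics/m0.png

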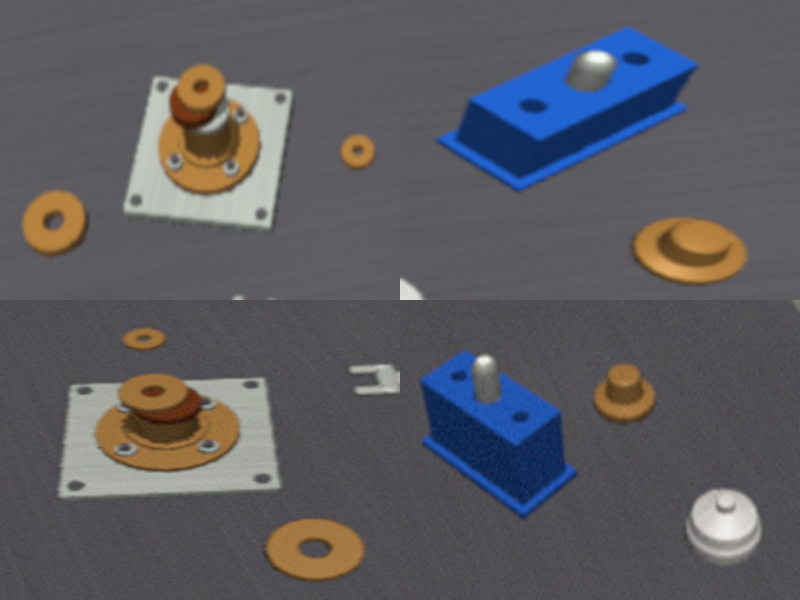

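Ring look‑alikes: big (scene 145,219), small (281,190), and the middle-sized one on top of the stack (210,163). The last fits, since it is middle-sized and on the bushing; the crop confirms it. The bonnet axis is about (489,-187), and the stem about (539,189). I'll move the wrist camera over the bonnet.

Call:
carry_out(steps=[[3.6,-2.7,0,0,0,0],[3.6,-2.7,0,0,0,0],[3.6,-2.7,0,0,0,0],[3.6,-2.7,0,0,0,0],[3.6,-2.7,0,0,0,0]], claw=0)

```text
time_s: 0.65
tool_pos: [378.3, -391.7, 203.6]
tcp_rot: [0.977, 0.213, -0.0, -0.0]
force: [1.3, 0.1, 0.2]
finger_gap: 85.4
```

Call:
carry_out(steps=[[3.6,-2.7,0,0,0,0],[3.6,-2.7,0,0,0,0],[3.6,-2.7,0,0,0,0],[3.6,-2.7,0,0,0,0],[3.6,-2.7,0,0,0,0]])

```text
time_s: 1.15
tool_pos: [485.8, -194.2, 203.7]
tcp_rot: [0.977, 0.213, -0.0, 0.0]
force: [1.3, -0.0, -0.3]
finger_gap: 85.4
```

Call:
carry_out(steps=[[0,0,0,0,0,0],[0,0,0,0,0,0]])

```text
time_s: 1.35
tool_pos: [485.6, -194.9, 203.5]
tcp_rot: [0.977, 0.214, -0.0, -0.0]
force: [-0.7, -0.8, 0.1]
finger_gap: 85.9
```

Run:
```python
from h import *
st,im=grab('wrist','w1.png'); print(st['tool_pos'],st['tcp_rot'],st['force'],st['time_s'],st['qpos'])
```

```text
[ 485.6 -194.9  203.5] [ 1.   0.2 -0.  -0. ] [-0.7 -0.8  0.1] 1.35 [ 0.4  0.3 -0.2  1.9  0.1  1.  -0.9]
```

View pics/w1.png

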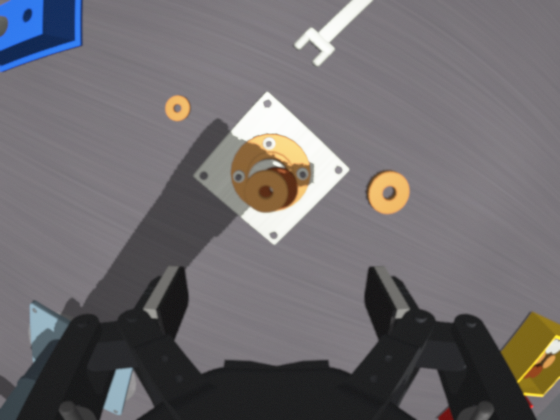

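Run:
```python
from h import *
st=env.state()
h=[onz('wrist',u,v,12,st) for u,v in [(266,103),(337,170),(273,236),(204,175)]]
print(*h, (h[0]+h[2])/2,(h[1]+h[3])/2, np.mean(h,0))
print('sides',[np.linalg.norm(h[i]-h[i-1]) for i in range(4)])
print('nuts',onz('wrist',303,174,33,st),onz('wrist',239,176,33,st),onz('wrist',269,143,33,st))
print('ring top',onz('wrist',265,191,91,st))
im=cv2.imread('pics/w1.png'); cv2.imwrite('pics/w1c.png',cv2.resize(im[80:260,180:360],None,fx=3.3,fy=3.3,interpolation=cv2.INTER_CUBIC))
```

```text
[ 553.  -153.3   12. ] [ 518.3 -258.1   12. ] [ 413.2 -225.2   12. ] [ 449.4 -121.1   12. ] [ 483.1 -189.2   12. ] [ 483.8 -189.6   12. ] [ 483.5 -189.4   12. ]
sides [np.float64(108.50051170042182), np.float64(110.33328572451052), np.float64(110.09784365697396), np.float64(110.19895134023805)]
nuts [ 501.  -220.9   33. ] [ 470.5 -159.2   33. ] [ 516.3 -174.    33. ]
ring top [ 482.6 -186.7   91. ]
```

View pics/w1c.png

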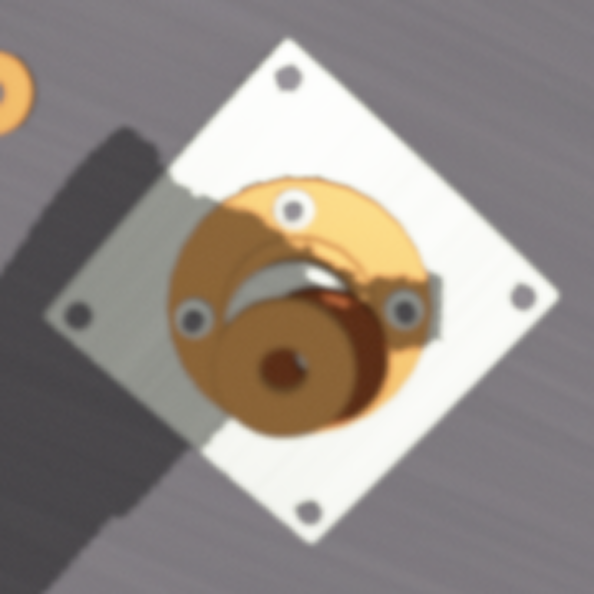

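Plate hole centre gives (483.5,-189.4), with hole spacing 108.5 to 110.3, which is consistent. The nut pair gives (485.7,-190) and the scene/side views (489,-187). I'll use (486,-189) and let the squeeze on the fixed neck tell me the true axis through the force reading.

Call:
carry_out(steps=[[0.28,-0.52,2,0,0,0],[0,0,3,0,0,0],[0,0,3,0,0,0],[0,0,2,0,0,0],[0,0,1,0,0,0]])

```text
time_s: 1.9
tool_pos: [483.6, -191.5, 91.8]
tcp_rot: [0.977, 0.211, -0.002, -0.0]
force: [-0.0, -0.1, -1.0]
finger_gap: 85.5
```

Call:
carry_out(steps=[[0,0,2,0,0,0],[0,0,1.5,0,0,0],[0,0,0.6,0,0,0],[0,0,0,0,0,0]])

```text
time_s: 2.3
tool_pos: [485.2, -190.8, 52.4]
tcp_rot: [0.977, 0.212, -0.0, -0.0]
force: [-0.0, 0.1, -0.5]
finger_gap: 85.3
```

Call:
carry_out(steps=[[0,0,0,0,0,0],[0,0,0,0,0,0],[0,0,0,0,0,0]], claw=0.45)

```text
time_s: 2.6
tool_pos: [486.2, -190.2, 53.4]
tcp_rot: [0.977, 0.213, 0.0, 0.0]
force: [-0.8, 0.8, 0.8]
finger_gap: 47.2
```

Run:
```python
from h import *
st,im=grab('wrist','w2.png'); print(st['tool_pos'],st['force'],st['ft_torque'],st['finger_gap'],st['time_s'])
a=im
st,b=grab('side','s2.png')
cv2.imwrite('pics/m2.png',np.hstack([cv2.resize(a[150:420,140:420],(400,386)),cv2.resize(b[220:370,180:335],(400,386),interpolation=cv2.INTER_CUBIC)]))
```

```text
[ 486.2 -190.2   53.4] [-0.8  0.8  0.8] [ 0.1  0.1 -0. ] 47.173623224538886 2.6
```

View pics/m2.png

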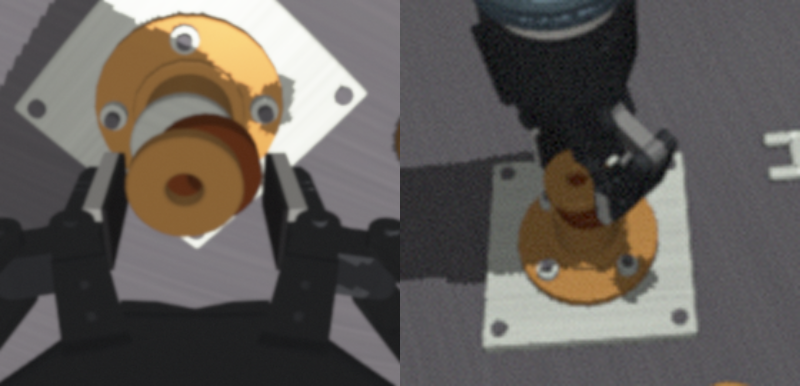

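Call:
carry_out(steps=[[0,0,0,0,0,0],[0,0,0,0,0,0]], claw=0.49)

```text
time_s: 2.9
tool_pos: [486.4, -190.6, 53.2]
tcp_rot: [0.977, 0.213, 0.001, 0.001]
force: [0.3, -1.5, 2.7]
finger_gap: 43.5
```

Call:
carry_out(steps=[[0,0,0,0,0,0],[0,0,0,0,0,0]], claw=0.52)

```text
time_s: 3.1
tool_pos: [486.8, -191.2, 53.4]
tcp_rot: [0.977, 0.212, 0.001, 0.001]
force: [-0.3, -2.5, 5.3]
finger_gap: 40.8
```

Run:
```python
from h import *
st,im=grab('wrist','w3.png'); print(st['tool_pos'],st['force'],st['ft_torque'],st['finger_gap'],st['time_s'])
Rt=R.from_quat(st['tcp_rot']).as_matrix(); print('tool force',Rt.T@st['force'])
cv2.imwrite('pics/w3c.png',cv2.resize(im[150:420,140:420],None,fx=2,fy=2))
```

```text
[ 486.8 -191.2   53.4] [-0.3 -2.5  5.3] [-0.7 -0.1 -0. ] 40.80918426220724 3.1
tool force [-1.3  2.2 -5.3]
```

View pics/w3c.png

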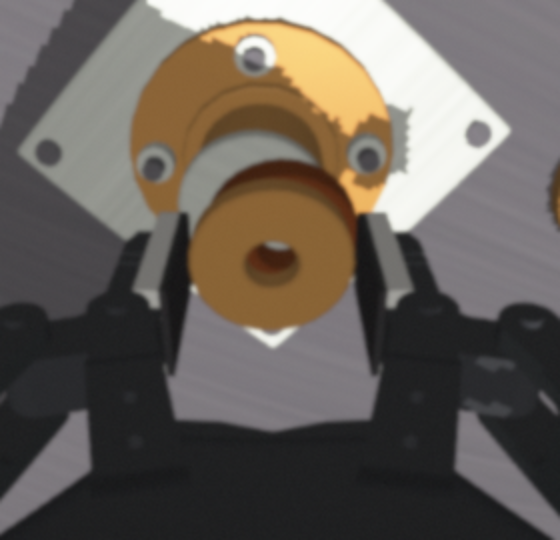

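Call:
carry_out(steps=[[0,0,0,0,0,0],[0,0,0,0,0,0],[0,0,0,0,0,0]], claw=0.58)

```text
time_s: 3.45
tool_pos: [487.2, -191.5, 53.9]
tcp_rot: [0.977, 0.212, 0.001, 0.001]
force: [-0.8, -2.8, 8.8]
finger_gap: 37.5
```

Run:
```python
from h import *
st=env.state(); print(st['tool_pos'],st['force'],st['ft_torque'],st['finger_gap'],st['time_s'])
Rt=R.from_quat(st['tcp_rot']).as_matrix(); print('tool force',Rt.T@st['force'],Rt.T@(st['tool_pos']-[486,-189,52]))
```

```text
[ 487.2 -191.5   53.9] [-0.8 -2.8  8.8] [-0.7  0.  -0.1] 37.52782759217889 3.45
tool force [-1.9  2.3 -8.8] [ 0.   2.8 -1.9]
```

Run:
```python
from h import *
st,im=grab('wrist','w4.png'); print(st['finger_gap'],st['time_s'])
st,b=grab('scene','sc4.png')
cv2.imwrite('pics/w4c.png',np.hstack([cv2.resize(im[150:420,140:420],(440,424)),cv2.resize(b[110:240,140:270],(350,424),interpolation=cv2.INTER_CUBIC)]))
print(proj('wrist',[486,-189,65]),proj('wrist',[486,-189,91]))
```

```text
37.52782759217889 3.45
[270.6 256.6] [269.9 281.5]
```

View pics/w4c.png

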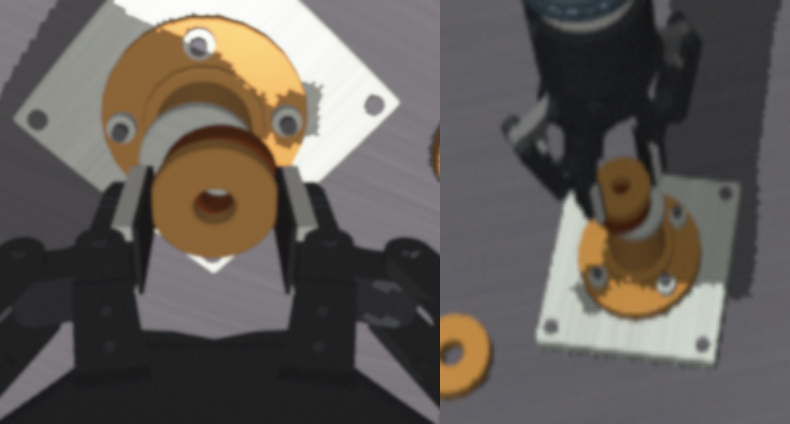

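The ring and bushing are held, but the washer sticks out on the left (crop 140–200, y 100–150). The upward 8.8 N says a fingertip sits on the washer, so the tips are higher than I assumed. I'll open, shift 3 mm in -y, go lower and squeeze again.

Call:
carry_out(steps=[[0,0,0,0,0,0],[0,0,0,0,0,0],[0,-0.2,0,0,0,0],[0,0,0,0,0,0]], claw=0.2)

```text
time_s: 3.95
tool_pos: [484.5, -187.5, 52.4]
tcp_rot: [0.977, 0.213, -0.0, -0.0]
force: [-0.3, 0.2, 0.3]
finger_gap: 68.4
```

Call:
carry_out(steps=[[0,0,0.4,0,0,0],[0,0,0.4,0,0,0],[0,0,0.4,0,0,0],[0,0,0.0,0,0,0]])

```text
time_s: 4.35
tool_pos: [484.4, -188.0, 39.9]
tcp_rot: [0.977, 0.213, -0.001, -0.0]
force: [-0.8, 0.6, 0.6]
finger_gap: 68.4
```

Run:
```python
from h import *
st,im=grab('wrist','w5.png'); print(st['tool_pos'],st['force'],st['finger_gap'],st['time_s'])
cv2.imwrite('pics/w5c.png',cv2.resize(im[150:420,140:420],None,fx=2,fy=2))
```

```text
[ 484.4 -188.    39.9] [-0.8  0.6  0.6] 68.4449663226575 4.35
```

View pics/w5c.png

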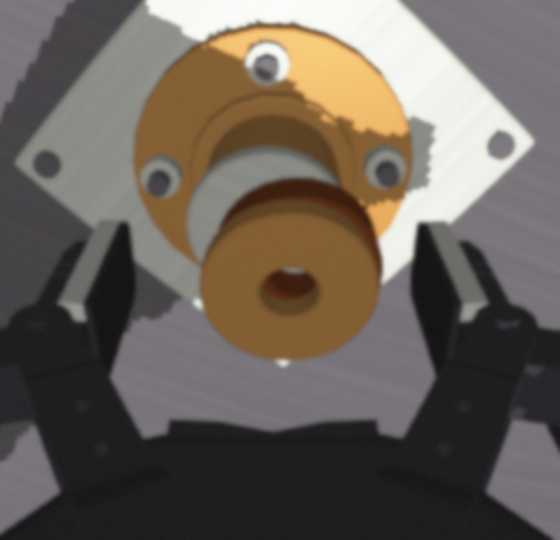

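Call:
carry_out(steps=[[0,0,0,0,0,0],[0,0,0,0,0,0],[0,0,0,0,0,0]], claw=0.47)

```text
time_s: 4.7
tool_pos: [485.3, -188.5, 40.9]
tcp_rot: [0.977, 0.213, 0.0, 0.0]
force: [0.4, -0.7, 0.4]
finger_gap: 44.7
```

Call:
carry_out(steps=[[0,0,0,0,0,0],[0,0,0,0,0,0],[0,0,0,0,0,0]], claw=0.52)

```text
time_s: 5.0
tool_pos: [485.0, -187.9, 40.9]
tcp_rot: [0.977, 0.213, 0.0, -0.0]
force: [-1.0, 1.1, 4.2]
finger_gap: 41.2
```

```bash
cat > look.py <<'E'
from h import *
import sys
t=sys.argv[1]
st,im=grab('wrist',t+'.png'); Rt=R.from_quat(st['tcp_rot']).as_matrix()
print(st['tool_pos'],'toolF',Rt.T@st['force'],'T',Rt.T@st['ft_torque'],st['finger_gap'],st['time_s'],'dq',Rt.T@(st['tool_pos']-[486,-189,52]), 'q7',st['qpos'][6])
cv2.imwrite('pics/'+t+'c.png',cv2.resize(im[150:420,140:420],None,fx=2,fy=2))
E
python3 look.py w6
```

```text
[ 485.  -187.9   40.9] toolF [-0.4 -1.4 -4.2] T [ 0.3  0.  -0.1] 41.1560310261001 5.0 dq [-0.4 -1.4 11.1] q7 -0.9768543344952683
```

View pics/w6c.png

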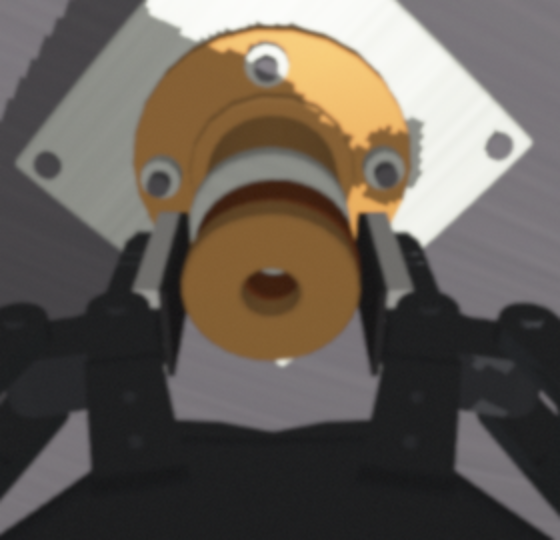

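Call:
carry_out(steps=[[0,0,0,0,0,0],[0,0,0,0,0,0],[0,0,0,0,0,0]], claw=0.56)

```text
time_s: 5.35
tool_pos: [485.0, -187.8, 41.1]
tcp_rot: [0.977, 0.213, -0.0, -0.0]
force: [-2.1, 1.5, 7.9]
finger_gap: 38.9
```

```bash
python3 look.py w7
```

```text
[ 485.  -187.8   41.1] toolF [-1.3 -2.3 -7.9] T [ 0.7 -0.2 -0. ] 38.897146343623135 5.35 dq [-0.4 -1.5 10.9] q7 -0.9768004825166937
```

View pics/w7c.png

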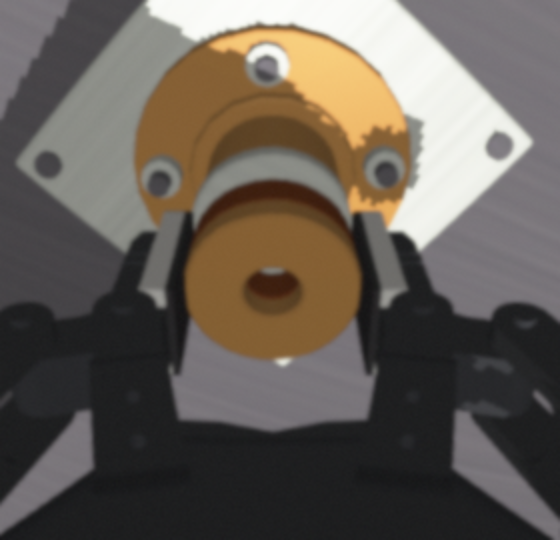

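Call:
carry_out(steps=[[0,-0.1,0,0,0,0],[0,0,0,0,0,0],[0,0,0,0,0,0]])

```text
time_s: 5.7
tool_pos: [484.9, -187.6, 41.1]
tcp_rot: [0.977, 0.213, 0.0, 0.0]
force: [-1.6, 0.6, 6.1]
finger_gap: 38.7
```

Call:
carry_out(steps=[[0,0.2,0,0,0,0],[0,0,0,0,0,0],[0,0,0,0,0,0]])

```text
time_s: 6.0
tool_pos: [484.9, -187.6, 41.1]
tcp_rot: [0.977, 0.213, -0.0, -0.001]
force: [-3.1, 4.5, 11.1]
finger_gap: 38.9
```

Position stays put under ±1 mm commands, so the pads hold the fixed neck: the stack is flush in this direction. Now release, turn 90° and squeeze across.

Call:
carry_out(steps=[[0,-0.1,0,0,0,0],[0,0,0,0,0,0],[0,0,0,0,0,0],[0,0,0,0,0,-5]], claw=0.1)

```text
time_s: 6.4
tool_pos: [484.9, -188.4, 40.5]
tcp_rot: [0.967, 0.256, -0.0, 0.0]
force: [0.1, -1.0, -0.2]
finger_gap: 76.9
```

```bash
python3 look.py w8
```

```text
[ 484.9 -188.4   40.5] toolF [-0.4  0.9  0.2] T [-0.1 -0.  -0. ] 76.94869569673928 6.4 dq [-0.7 -1.1 11.5] q7 -0.9073503849766574
```

View pics/w8c.png

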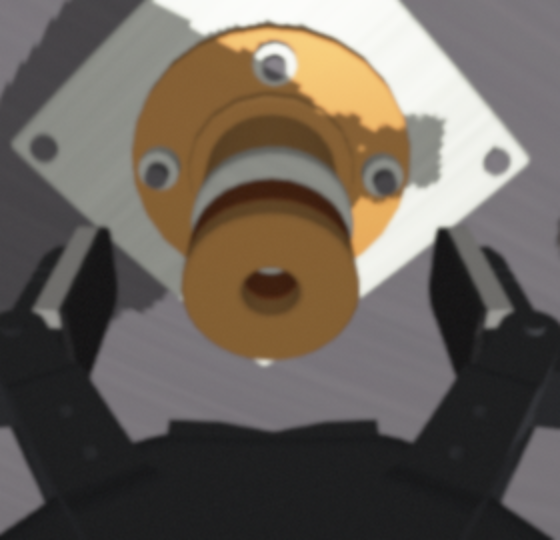

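Call:
carry_out(steps=[[0,0,0,0,0,-8.5],[0,0,0,0,0,-8.5],[0,0,0,0,0,-8.5],[0,0,0,0,0,-8.5],[0,0,0,0,0,-8.5]])

```text
time_s: 6.95
tool_pos: [484.9, -188.5, 40.5]
tcp_rot: [0.807, 0.59, -0.0, 0.0]
force: [0.5, 0.1, -0.1]
finger_gap: 76.8
```

Call:
carry_out(steps=[[0,0,0,0,0,-8.5],[0,0,0,0,0,-8.5],[0,0,0,0,0,-8.5],[0,0,0,0,0,-8.5],[0,0,0,0,0,-8.5]])

```text
time_s: 7.45
tool_pos: [484.8, -188.5, 40.5]
tcp_rot: [0.539, 0.843, -0.0, -0.0]
force: [0.6, 0.1, -0.3]
finger_gap: 76.9
```

Call:
carry_out(steps=[[0,0,0,0,0,0],[0,0,0,0,0,0]])

```text
time_s: 7.65
tool_pos: [484.8, -188.4, 40.5]
tcp_rot: [0.543, 0.84, 0.0, -0.0]
force: [-0.1, 0.5, -0.5]
finger_gap: 76.7
```

```bash
python3 look.py w9
```

```text
[ 484.8 -188.4   40.5] toolF [0.5 0.1 0.5] T [ 0.1 -0.   0. ] 76.67783024443636 7.65 dq [ 1.  -0.8 11.5] q7 0.27913238138722996
```

View pics/w9c.png

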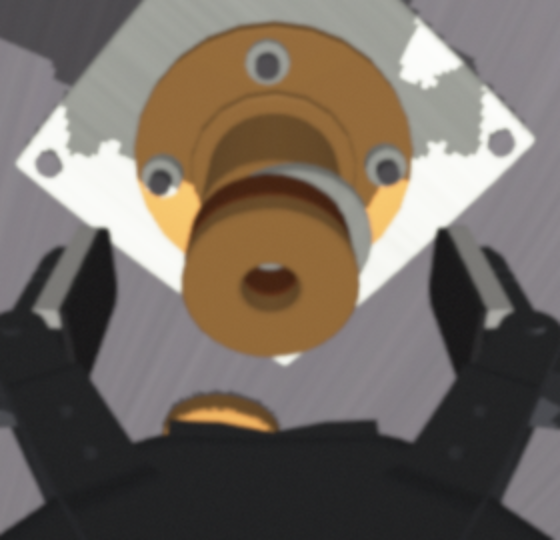

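Call:
carry_out(steps=[[0,0,0,0,0,0],[0,0,0,0,0,0],[0,0,0,0,0,0]], claw=0.47)

```text
time_s: 8.0
tool_pos: [485.8, -187.9, 41.1]
tcp_rot: [0.541, 0.841, 0.0, 0.001]
force: [0.3, 1.1, 2.2]
finger_gap: 45.3
```

Call:
carry_out(steps=[[0,0,0,0,0,0],[0,0,0,0,0,0],[0,0,0,0,0,0]], claw=0.52)

```text
time_s: 8.3
tool_pos: [486.7, -187.7, 41.5]
tcp_rot: [0.54, 0.841, 0.001, 0.001]
force: [2.1, 2.0, 5.6]
finger_gap: 40.9
```

Call:
carry_out(steps=[[0,0,0,0,0,0],[0,0,0,0,0,0],[0,0,0,0,0,0]], claw=0.56)

```text
time_s: 8.6
tool_pos: [487.0, -187.7, 41.8]
tcp_rot: [0.54, 0.841, 0.001, 0.002]
force: [1.9, 1.8, 9.3]
finger_gap: 38.7
```

```bash
python3 look.py w10
```

```text
[ 487.  -187.7   41.8] toolF [ 0.8  2.5 -9.3] T [-0.7  0.2  0. ] 38.72858992181364 8.6 dq [ 0.8  1.4 10.2] q7 0.28267514375045993
```

View pics/w10c.png

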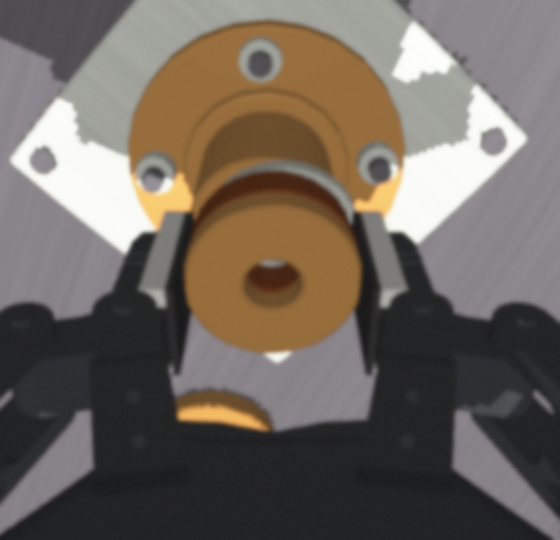

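Run:
```python
from h import *
st=env.state(); Rt=R.from_quat(st['tcp_rot']).as_matrix()
for x in(-11,11):
  for z in(0,-6,-12,-18,-38,-50): 
    p=proj('wrist',st['tool_pos']+Rt@[x,-20,z],st); print(x,z,(p-[140,150])*2)
for z in (65,71): print(z,[ (proj('wrist',[x,y,z],st)-[140,150])*2 for x,y in [(485,-188)]])
```

```text
-11 0 [202.9 226.3]
-11 -6 [200.9 236.2]
-11 -12 [198.8 246.6]
-11 -18 [196.6 257.6]
-11 -38 [188.3 299.3]
-11 -50 [182.5 328.6]
11 0 [199.7 157.9]
11 -6 [197.4 166.3]
11 -12 [195.  175.1]
11 -18 [192.4 184.5]
11 -38 [182.6 220.8]
11 -50 [175.7 247. ]
65 [array([262.7, 230.5])]
71 [array([262.5, 242.2])]
```

Run:
```python
from h import *
st,b=grab('side','s10.png'); st,a=grab('scene','sc10.png')
print(proj('side',[485,-188,65]),proj('scene',[485,-188,65]))
cv2.imwrite('pics/m10.png',np.hstack([cv2.resize(b[240:350,200:310],(400,400),interpolation=cv2.INTER_CUBIC),cv2.resize(a[120:220,160:260],(400,400),interpolation=cv2.INTER_CUBIC)]))
```

```text
[250.5 297.1] [210.1 172.5]
```

View pics/m10.png

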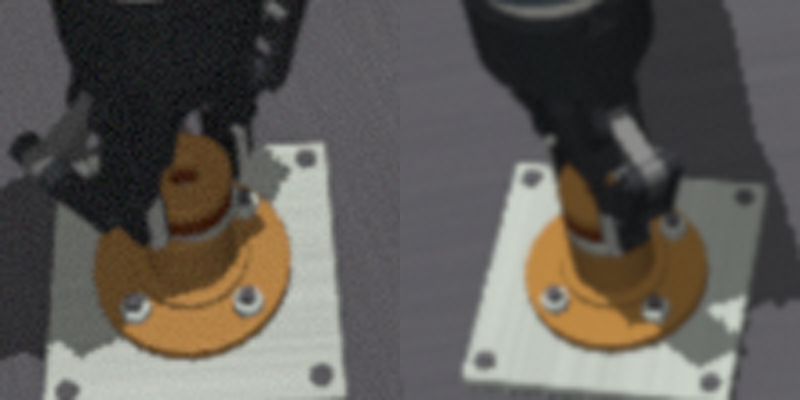

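The side view shows the pad ends reach only to about the washer, so the tips stand about 20 mm back from the TCP at this gap. I'll open, go 9 mm lower and squeeze again.

Call:
carry_out(steps=[[0,0,0,0,0,0],[0,0,0,0,0,0],[0,0,0.4,0,0,0],[0,0,0.5,0,0,0],[0,0,0,0,0,0]], claw=0.2)

```text
time_s: 9.25
tool_pos: [483.9, -188.1, 30.6]
tcp_rot: [0.54, 0.841, -0.0, -0.001]
force: [0.2, -1.1, 0.0]
finger_gap: 68.6
```

Call:
carry_out(steps=[[0,0,0,0,0,0],[0,0,0,0,0,0],[0,0,0,0,0,0]], claw=0.47)

```text
time_s: 9.55
tool_pos: [485.3, -188.1, 31.8]
tcp_rot: [0.54, 0.841, 0.0, 0.0]
force: [1.0, 0.4, -0.7]
finger_gap: 45.2
```

Call:
carry_out(steps=[[0,0,0,0,0,0],[0,0,0,0,0,0],[0,0,0,0,0,0]], claw=0.52)

```text
time_s: 9.85
tool_pos: [485.2, -188.3, 31.9]
tcp_rot: [0.54, 0.841, 0.0, 0.0]
force: [-0.0, -0.1, 3.1]
finger_gap: 41.1
```

Call:
carry_out(steps=[[0,0,0,0,0,0],[0,0,0,0,0,0],[0,0,0,0,0,0]], claw=0.56)

```text
time_s: 10.15
tool_pos: [485.1, -188.3, 32.2]
tcp_rot: [0.541, 0.841, -0.0, 0.0]
force: [-1.1, 0.2, 6.4]
finger_gap: 38.8
```

```bash
python3 look.py w11
```

```text
[ 485.1 -188.3   32.2] toolF [ 0.6 -0.9 -6.4] T [0.2 0.2 0. ] 38.824923653674524 10.15 dq [ 1.  -0.5 19.8] q7 0.27266290360867945
```

View pics/w11c.png

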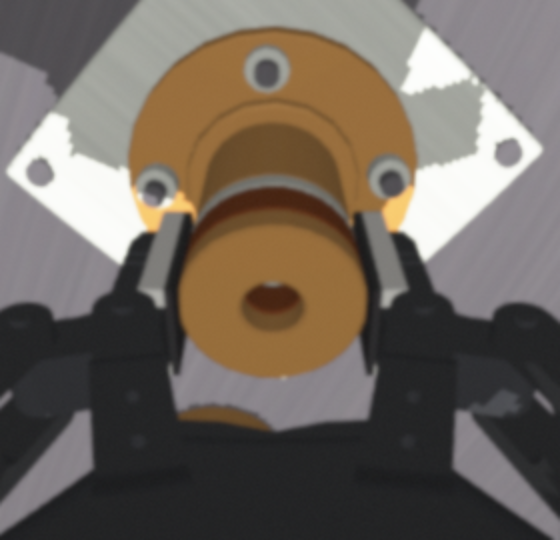

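All pieces are now flush in this direction. I'll turn back 90° and repeat the first direction at the lower height.

Call:
carry_out(steps=[[0,0,0,0,0,0],[0,0,0,0,0,0],[0,0,0,0,0,0],[0,0,0,0,0,5],[0,0,0,0,0,8.5]], claw=0.1)

```text
time_s: 10.7
tool_pos: [484.7, -188.2, 31.4]
tcp_rot: [0.637, 0.771, 0.0, -0.0]
force: [-0.0, 0.9, 0.5]
finger_gap: 77.1
```

Call:
carry_out(steps=[[0,0,0,0,0,8.5],[0,0,0,0,0,8.5],[0,0,0,0,0,8.5],[0,0,0,0,0,8.5],[0,0,0,0,0,8.5]])

```text
time_s: 11.2
tool_pos: [484.8, -188.1, 31.6]
tcp_rot: [0.874, 0.487, -0.0, -0.0]
force: [-0.1, 0.9, 0.6]
finger_gap: 76.6
```

Call:
carry_out(steps=[[0,0,0,0,0,8.5],[0,0,0,0,0,8.5],[0,0,0,0,0,8.5],[0,0,0,0,0,8.5],[0,0,0,0,0,0]])

```text
time_s: 11.7
tool_pos: [484.9, -188.0, 31.6]
tcp_rot: [0.977, 0.212, -0.0, 0.0]
force: [-0.1, 0.2, -0.3]
finger_gap: 77.1
```

```bash
python3 look.py w12
```

```text
[ 484.9 -188.    31.6] toolF [ 0.  -0.2  0.3] T [ 0.1  0.  -0. ] 77.12491769374081 11.7 dq [-0.6 -1.4 20.4] q7 -0.9777390287270952
```

View pics/w12c.png

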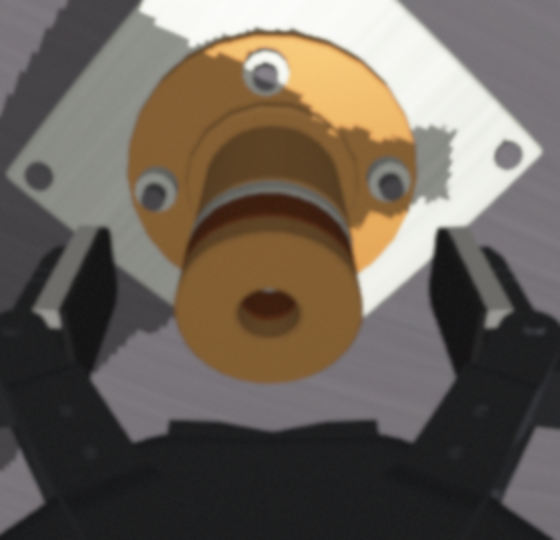

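Call:
carry_out(steps=[[0,0,0,0,0,0],[0,0,0,0,0,0],[0,0,0,0,0,0]], claw=0.47)

```text
time_s: 12.05
tool_pos: [484.9, -188.3, 31.7]
tcp_rot: [0.977, 0.213, -0.0, -0.0]
force: [-0.3, -0.3, 0.6]
finger_gap: 45.3
```

Call:
carry_out(steps=[[0,0,0,0,0,0],[0,0,0,0,0,0],[0,0,0,0,0,0]], claw=0.52)

```text
time_s: 12.35
tool_pos: [484.7, -187.9, 31.6]
tcp_rot: [0.977, 0.213, -0.0, -0.0]
force: [-1.0, 1.0, 2.0]
finger_gap: 41.2
```

Call:
carry_out(steps=[[0,0,0,0,0,0],[0,0,0,0,0,0],[0,0,0,0,0,0]], claw=0.56)

```text
time_s: 12.65
tool_pos: [484.7, -187.9, 31.9]
tcp_rot: [0.977, 0.213, -0.0, -0.0]
force: [-1.4, 2.1, 5.3]
finger_gap: 38.5
```

```bash
python3 look.py w13
```

```text
[ 484.7 -187.9   31.9] toolF [-0.4 -2.5 -5.3] T [ 0.7 -0.3 -0. ] 38.489437181163154 12.65 dq [-0.7 -1.5 20.1] q7 -0.9765983527648067
```

View pics/w13c.png

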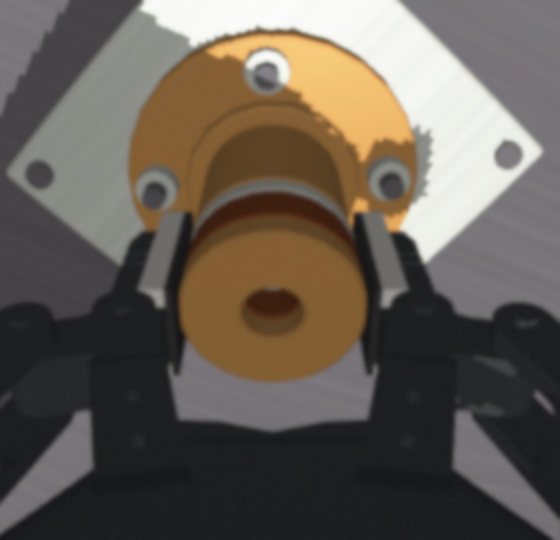

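Flush both ways. The two squeezes put the axis at (484.8,-187.8) in TCP terms. Now up and over to the stem.

Call:
carry_out(steps=[[0,0,0,0,0,0],[0,0,0,0,0,0],[0,0,0,0,0,0],[0,0,-2,0,0,0],[0,0,-4,0,0,0]], claw=0)

```text
time_s: 13.2
tool_pos: [482.7, -187.5, 90.1]
tcp_rot: [0.977, 0.213, -0.002, -0.001]
force: [0.4, 0.6, -0.2]
finger_gap: 85.2
```

Call:
carry_out(steps=[[0,0,-4.8,0,0,0],[0,0,-4.8,0,0,0],[2.57,-4,0,0,0,0],[2.57,-4,0,0,0,0],[2.57,-4,0,0,0,0]])

```text
time_s: 13.7
tool_pos: [505.6, -45.9, 188.3]
tcp_rot: [0.977, 0.212, 0.001, 0.0]
force: [0.1, 0.5, -0.6]
finger_gap: 85.2
```

Call:
carry_out(steps=[[2.57,-4,0,0,0,0],[2.57,-4,0,0,0,0],[2.57,-4,0,0,0,0],[2.57,-4,0,0,0,0],[2.57,-4,0,0,0,0]])

```text
time_s: 14.2
tool_pos: [539.1, 190.0, 187.7]
tcp_rot: [0.977, 0.213, 0.0, 0.0]
force: [0.5, -0.1, -0.0]
finger_gap: 85.7
```

Call:
carry_out(steps=[[0,0,0,0,0,0],[0,0,0,0,0,0]])

```text
time_s: 14.4
tool_pos: [538.6, 189.4, 187.4]
tcp_rot: [0.977, 0.214, -0.0, -0.0]
force: [-0.6, -1.2, -1.0]
finger_gap: 85.8
```

Run:
```python
from h import *
st,im=grab('wrist','w14.png'); print(st['tool_pos'],st['tcp_rot'],st['time_s'],st['qpos'])
st,b=grab('scene','sc14.png')
cv2.imwrite('pics/m14.png',np.hstack([im,cv2.resize(b[130:230,170:250],(240,420),interpolation=cv2.INTER_CUBIC)]))
```

```text
[538.6 189.4 187.4] [ 1.   0.2 -0.  -0. ] 14.4 [-0.2  0.4 -0.3  1.8  0.2  1.  -1.7]
```

View pics/m14.png

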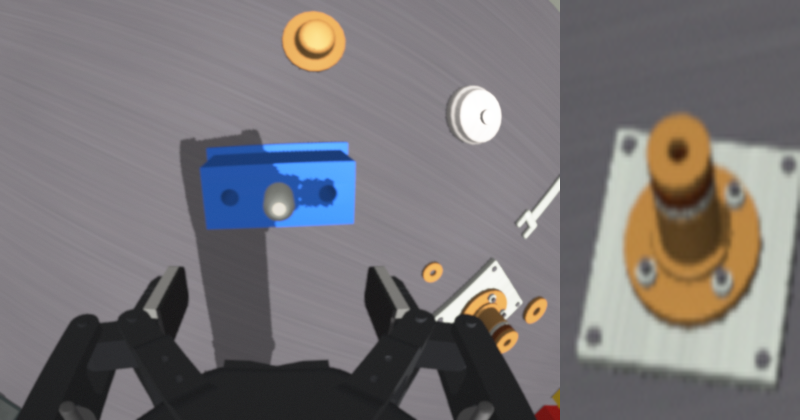

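Run:
```python
from h import *
st=env.state(); Rt=R.from_quat(st['tcp_rot']).as_matrix()
a,b=onz('wrist',230,197,75,st),onz('wrist',327,193,75,st); c=onz('wrist',279,209,111,st)
print(a,b,(a+b)/2,np.linalg.norm(a-b),c)
print('tool delta holes',Rt.T@((a+b)/2-st['tool_pos']),'tip',Rt.T@(c-st['tool_pos']))
```

```text
[518.4 223.   75. ] [558.5 144.1  75. ] [538.5 183.6  75. ] 88.48456132543708 [537.6 183.  111. ]
tool delta holes [ -1.6   2.3 112.4] tip [-2.6  2.5 76.4]
```

Run:
```python
from h import *
st=env.state();print(st['tool_pos'],st['time_s'],st['joint_vel'])
st,im=grab('wrist','w15.png');print(st['tool_pos'],st['time_s'])
st=env.state();print(st['tool_pos'],st['time_s'])
g=cv2.cvtColor(im,cv2.COLOR_BGR2HSV)
blue=cv2.inRange(g,(100,100,60),(130,255,255))
cv2.imwrite('pics/w15c.png',cv2.resize(im[130:250,180:380],None,fx=4,fy=4,interpolation=cv2.INTER_CUBIC))
```

```text
[539.  186.5 187.4] 14.5 [ 0. -0.  0.  0. -0.  0.  0.]
[539.  186.5 187.4] 14.5
[539.1 186.2 187.5] 14.55
```

View pics/w15c.png

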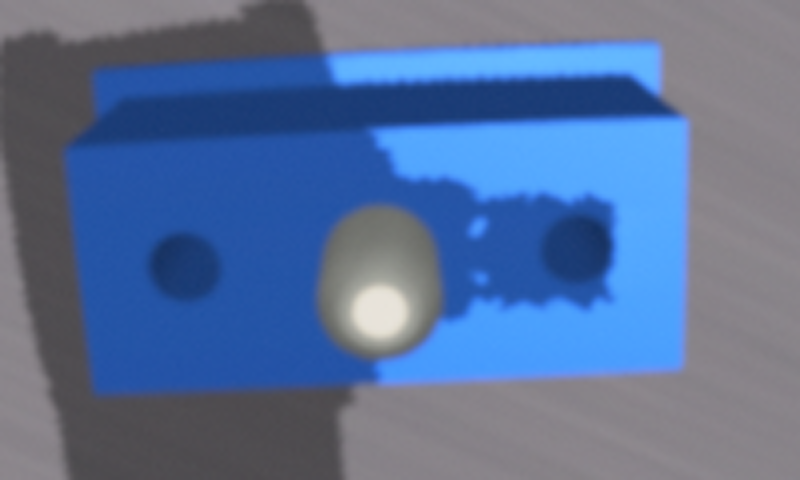

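Run:
```python
from h import *
st=env.state(); Rt=R.from_quat(st['tcp_rot']).as_matrix()
a,b=onz('wrist',226.3,196.8,75,st),onz('wrist',324.3,192.3,75,st); c=onz('wrist',275,208,111,st)
print(a,b,(a+b)/2,np.linalg.norm(a-b),c)
print('tool delta holes',Rt.T@((a+b)/2-st['tool_pos']),'tip',Rt.T@(c-st['tool_pos']))
for x,y,z in [(x,y,z) for x in(11,) for y in (-42,) for z in (-13,-25,-35,-45)]: print(z,proj('wrist',st['tool_pos']+Rt@[x,y,z],st))
```

```text
[517.3 225.9  75. ] [558.1 146.4  75. ] [537.7 186.1  75. ] 89.42972494710232 [537.1 185.9 111. ]
tool delta holes [ -1.2  -0.6 112.5] tip [-1.8 -0.7 76.5]
-13 [197.6 239.1]
-25 [192.4 248.8]
-35 [187.6 257.9]
-45 [182.3 268.1]
```

Run:
```python
from h import *
st,b=grab('side','s16.png'); a=cv2.imread('pics/sc14.png')
P=st['tool_pos']; print(P)
pa,pb=proj('scene',P),proj('side',P); print(pa,pb)
def crop(im,c,w=60):
    x,y=int(c[0])-w,int(c[1])-w; x=max(x,0);y=max(y,0); print('org',x,y)
    k=cv2.resize(im[y:y+2*w,x:x+2*w],(400,400),interpolation=cv2.INTER_CUBIC); return k
cv2.imwrite('pics/m16.png',np.hstack([crop(a,pa),crop(b,pb)]))
```

```text
[539.1 186.2 187.5]
[422.9 120.6] [213.1 102.3]
org 362 60
org 153 42
```

View pics/m16.png

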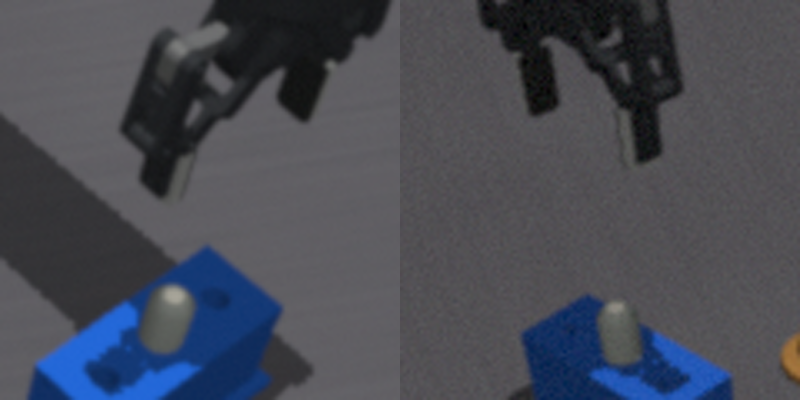

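Run:
```python
from h import *
S=lambda x,y:(x/3.333+362,y/3.333+60); D=lambda x,y:(x/3.333+153,y/3.333+42)
for n,s,d in [('mid',S(236,158),D(187,138)),('A',S(170,197),D(235,163)),('A2',S(170,197),D(140,113)),('B',S(302,120),D(140,113))]: print(n,mid('scene',s,'side',d))
print(mid('scene',S(172,292),'side',D(218,305)))
```

```text
mid (array([540. , 195.7, 221.7]), np.float64(3.574944111174504))
A (array([558.1, 155.1, 222.6]), np.float64(4.285381777194727))
A2 (array([531.3, 173.1, 228.5]), np.float64(59.467911492450895))
B (array([521.5, 237.7, 220.8]), np.float64(3.6417043775856155))
(array([539.2, 186. , 113.3]), np.float64(0.6708715406020211))
```

Triangulating the open fingertips gives z≈222 against TCP 187.5: the tips stand 34 mm behind the reported TCP when open, so the text's "TCP at the very end" doesn't hold. Stem at (539,186) agrees across the views and its top comes out at 113 (expected 111). I'll grip with the TCP near z 58, so the tips are a bit above the rack.

Call:
carry_out(steps=[[-0.1,0,3,0,0,0],[0,0,4,0,0,0],[0,0,3,0,0,0],[0,0,1,0,0,0],[0,0,0.5,0,0,0]])

```text
time_s: 15.1
tool_pos: [537.8, 186.8, 72.2]
tcp_rot: [0.977, 0.212, -0.001, 0.0]
force: [0.7, 0.4, 1.3]
finger_gap: 85.4
```

Call:
carry_out(steps=[[0,0,0.5,0,0,0],[0,0,0.5,0,0,0],[0,0,0.4,0,0,0],[0,0,0,0,0,0],[0,0,0,0,0,0]])

```text
time_s: 15.6
tool_pos: [538.2, 188.0, 59.0]
tcp_rot: [0.977, 0.213, 0.0, -0.0]
force: [0.9, 0.5, -0.8]
finger_gap: 85.4
```

```bash
python3 look.py w17
python3 - <<'E'
from h import *
st,b=grab('side','s17.png'); st,a=grab('scene','sc17.png')
cv2.imwrite('pics/m17.png',np.hstack([cv2.resize(a[110:210,370:470],(400,400),interpolation=cv2.INTER_CUBIC),cv2.resize(b[100:200,170:270],(400,400),interpolation=cv2.INTER_CUBIC)]))
E
```

```text
[538.2 188.   59. ] toolF [ 1.1 -0.1  0.8] T [-0.  0. -0.] 85.41326351677492 15.6 dq [ 204.3 -321.2   -6.9] q7 -1.7495192374112456
```

View pics/w17c.png

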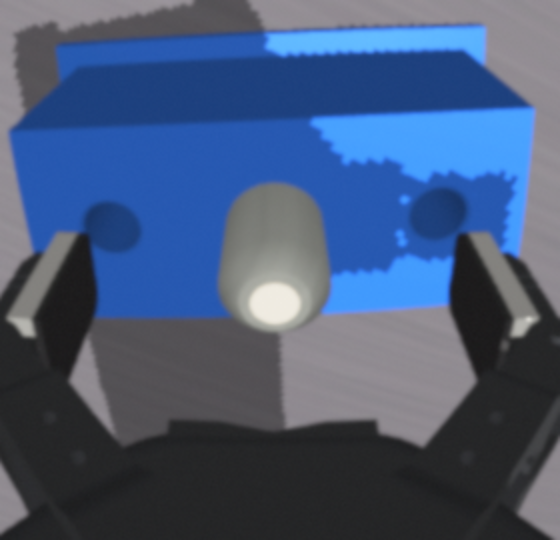

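View pics/m17.png

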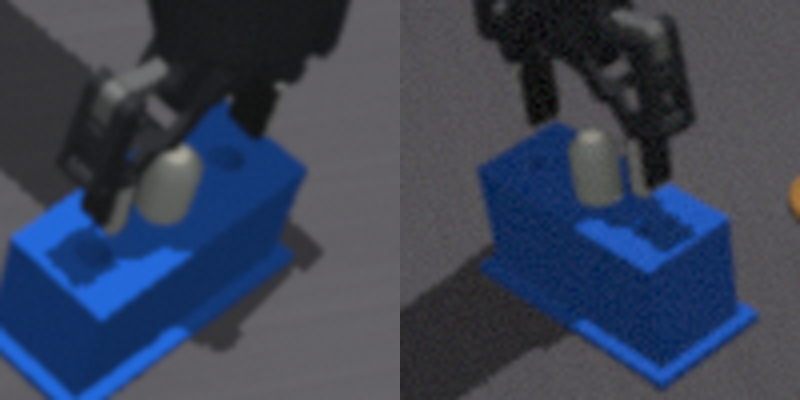

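Call:
carry_out(steps=[[0,0,0,0,0,0],[0,0,0,0,0,0],[0,0,0,0,0,0],[0,0,0,0,0,0]], claw=0.6)

```text
time_s: 16.15
tool_pos: [537.9, 187.9, 58.7]
tcp_rot: [0.977, 0.213, -0.0, -0.0]
force: [-0.5, -0.2, -0.1]
finger_gap: 34.4
```

Call:
carry_out(steps=[[0,0,0,0,0,0],[0,0,0,0,0,0],[0,0,0,0,0,0]], claw=0.71)

```text
time_s: 16.45
tool_pos: [537.9, 187.9, 58.8]
tcp_rot: [0.977, 0.213, -0.0, 0.0]
force: [-0.2, -0.3, 1.6]
finger_gap: 25.1
```

```bash
python3 look.py w18
```

```text
[537.9 187.9  58.8] toolF [-0.3  0.2 -1.6] T [ 0.  -0.2 -0. ] 25.09328792648742 16.45 dq [ 203.9 -321.1   -6.8] q7 -1.7495848823044058
```

View pics/w18c.png

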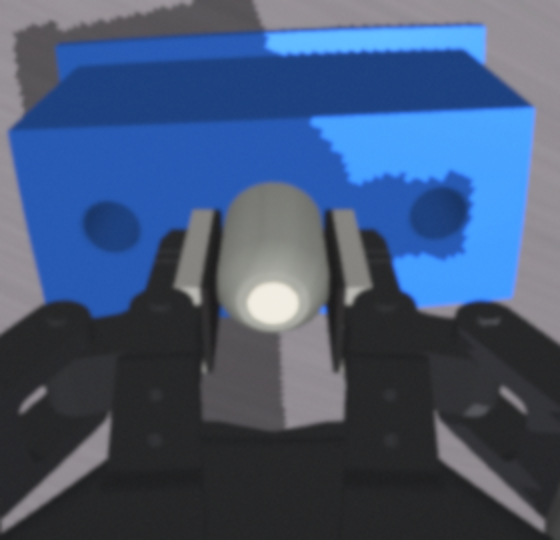

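Stem centred one way. Open, turn -90° and grip across it, to centre it the other way too.

Call:
carry_out(steps=[[0,0,0,0,0,0],[0,0,0,0,0,0],[0,0,0,0,0,-5],[0,0,0,0,0,-8.5],[0,0,0,0,0,-8.5]], claw=0.35)

```text
time_s: 17.0
tool_pos: [537.9, 188.0, 58.6]
tcp_rot: [0.917, 0.398, -0.0, 0.0]
force: [0.1, -0.3, -1.4]
finger_gap: 55.6
```

Call:
carry_out(steps=[[0,0,0,0,0,-8.5],[0,0,0,0,0,-8.5],[0,0,0,0,0,-8.5],[0,0,0,0,0,-8.5],[0,0,0,0,0,-8.5]])

```text
time_s: 17.5
tool_pos: [538.0, 187.8, 58.6]
tcp_rot: [0.711, 0.703, 0.0, 0.0]
force: [0.4, 0.3, -0.1]
finger_gap: 55.3
```

Call:
carry_out(steps=[[0,0,0,0,0,-8.5],[0,0,0,0,0,-8.5],[0,0,0,0,0,-8.5],[0,0,0,0,0,0],[0,0,0,0,0,0]])

```text
time_s: 18.0
tool_pos: [537.9, 187.8, 58.6]
tcp_rot: [0.542, 0.84, 0.0, -0.0]
force: [-0.5, -0.0, 0.5]
finger_gap: 55.2
```

```bash
python3 look.py w19
```

```text
[537.9 187.8  58.6] toolF [ 0.2 -0.5 -0.5] T [ 0.1  0.1 -0. ] 55.217848793534124 18.0 dq [322.  202.5  -6.5] q7 -0.4445208977210353
```

View pics/w19c.png

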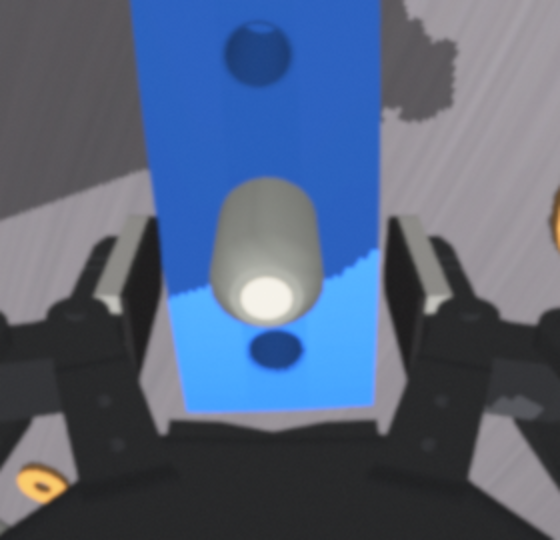

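Call:
carry_out(steps=[[0,-0.1,0,0,0,0],[0,0,0,0,0,0],[0,0,0,0,0,0]], claw=0.62)

```text
time_s: 18.35
tool_pos: [537.0, 187.6, 58.7]
tcp_rot: [0.541, 0.841, -0.0, 0.0]
force: [-0.2, -0.1, -0.3]
finger_gap: 32.5
```

Call:
carry_out(steps=[[0,0,0,0,0,0],[0,0,0,0,0,0],[0,0,0,0,0,0],[0,0,0,0,0,0]], claw=0.85)

```text
time_s: 18.75
tool_pos: [537.1, 187.6, 59.0]
tcp_rot: [0.54, 0.841, 0.0, 0.0]
force: [-1.4, -0.1, 6.2]
finger_gap: 23.9
```

```bash
python3 look.py w20
```

```text
[537.1 187.6  59. ] toolF [ 0.5 -1.3 -6.2] T [ 0.4 -0.   0.1] 23.921005146140853 18.75 dq [321.2 203.   -7. ] q7 -0.44174398344877785
```

View pics/w20c.png

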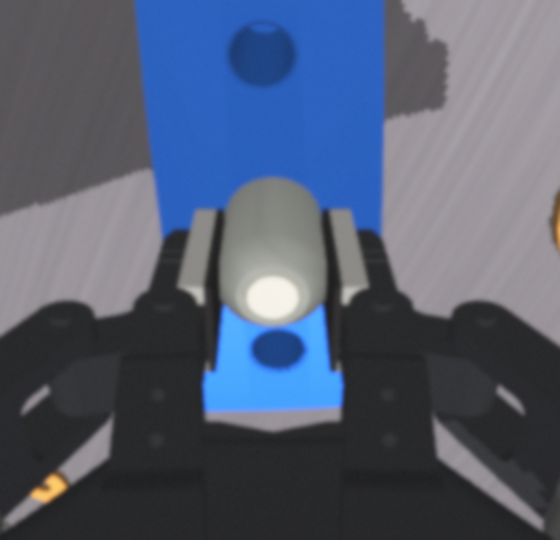

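Stem gripped and centred both ways. Lift straight out.

Call:
carry_out(steps=[[0,0,-0.5,0,0,0],[0,0,-1.0,0,0,0],[0,0,-1.5,0,0,0],[0,0,-2,0,0,0],[0,0,-2,0,0,0]])

```text
time_s: 19.3
tool_pos: [537.1, 187.6, 130.3]
tcp_rot: [0.54, 0.841, 0.0, 0.0]
force: [0.5, -0.7, -1.6]
finger_gap: 23.9
```

Call:
carry_out(steps=[[0,0,-2,0,0,0],[0,0,-2,0,0,0],[0,0,0,0,0,0],[0,0,0,0,0,0]])

```text
time_s: 19.7
tool_pos: [537.2, 187.4, 169.0]
tcp_rot: [0.54, 0.841, 0.0, 0.0]
force: [-0.2, 0.2, -2.0]
finger_gap: 24.0
```

```bash
python3 look.py w21
python3 - <<'E'
from h import *
st,b=grab('side','s21.png'); st,a=grab('scene','sc21.png')
cv2.imwrite('pics/m21.png',np.hstack([cv2.resize(a[90:210,350:470],(400,400),interpolation=cv2.INTER_CUBIC),cv2.resize(b[70:190,150:270],(400,400),interpolation=cv2.INTER_CUBIC)]))
st=env.state();Rt=R.from_quat(st['tcp_rot']).as_matrix();print(Rt.T@(np.array([484.8,-187.8,160])-st['tool_pos']),st['tool_pos'])
E
```

```text
[537.2 187.4 169. ] toolF [ 0.2 -0.1  2. ] T [ 0. -0. -0.] 24.007620721457926 19.7 dq [ 321.   203.1 -117. ] q7 -0.3425838425336569
[-319.5 -202.7    8. ] [536.3 187.1 167.6]
```

View pics/m21.png

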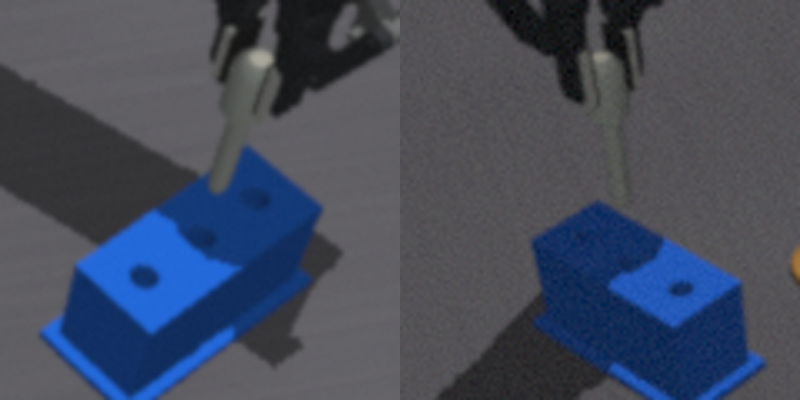

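Call:
carry_out(steps=[[-2,-1.26,0,0,0,0],[-4,-2.54,0,0,0,0],[-4,-2.54,0,0,0,0],[-4,-2.54,0,0,0,0],[-4,-2.54,0,0,0,0]])

```text
time_s: 20.35
tool_pos: [506.9, -25.5, 167.9]
tcp_rot: [0.54, 0.841, -0.0, -0.001]
force: [1.2, -1.2, -2.3]
finger_gap: 23.9
```

Call:
carry_out(steps=[[-4,-2.54,0,0,0,0],[-4,-2.54,0,0,0,0],[-4,-2.54,0,0,0,0],[-1.5,-0.95,0,0,0,0],[-0.5,-0.3,0,0,0,0]])

```text
time_s: 20.85
tool_pos: [484.2, -190.8, 167.6]
tcp_rot: [0.542, 0.84, -0.001, -0.001]
force: [0.1, -0.3, -1.8]
finger_gap: 23.9
```

Call:
carry_out(steps=[[0,0,0,0,0,0],[0,0,0,0,0,0],[0,0,0,0,0,0],[0,0,0,0,0,0]])

```text
time_s: 21.25
tool_pos: [485.9, -186.4, 168.7]
tcp_rot: [0.539, 0.842, 0.0, -0.0]
force: [0.4, -0.5, -2.5]
finger_gap: 23.9
```

```bash
python3 look.py w22
python3 - <<'E'
from h import *
S=lambda x,y:(x*.3+350,y*.3+90); D=lambda x,y:(x*.3+150,y*.3+70)
print('tip at rack',mid('scene',S(218,190),'side',D(222,200)))
st,b=grab('side','s22.png'); st,a=grab('scene','sc22.png')
cv2.imwrite('pics/m22.png',np.hstack([cv2.resize(a[90:210,150:270],(400,400),interpolation=cv2.INTER_CUBIC),cv2.resize(b[220:340,190:310],(400,400),interpolation=cv2.INTER_CUBIC)]))
st=env.state();Rt=R.from_quat(st['tcp_rot']).as_matrix();print(Rt.T@(np.array([484.8,-187.8,160])-st['tool_pos']),st['tool_pos'])
E
```

```text
[ 485.9 -186.4  168.7] toolF [-0.6  0.1  2.5] T [-0.1  0.   0. ] 23.881319408205965 21.25 dq [   2.4    1.  -116.7] q7 0.3942543496411685
tip at rack (array([538.9, 189.8, 117.6]), np.float64(4.563210370477551))
[-0.  -1.   8.7] [ 485.7 -187.3  168.7]
```

View pics/w22c.png

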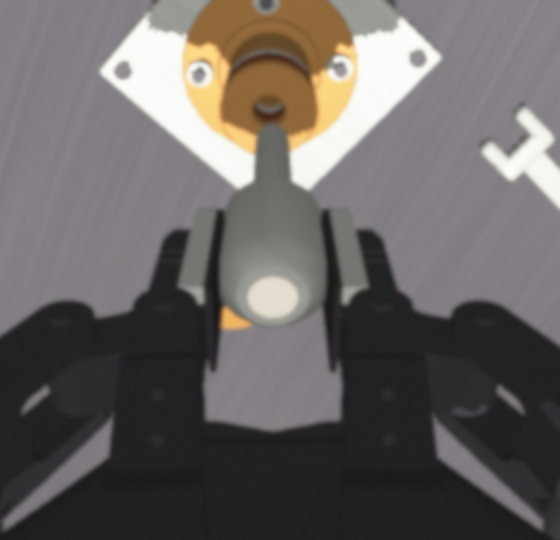

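View pics/m22.png

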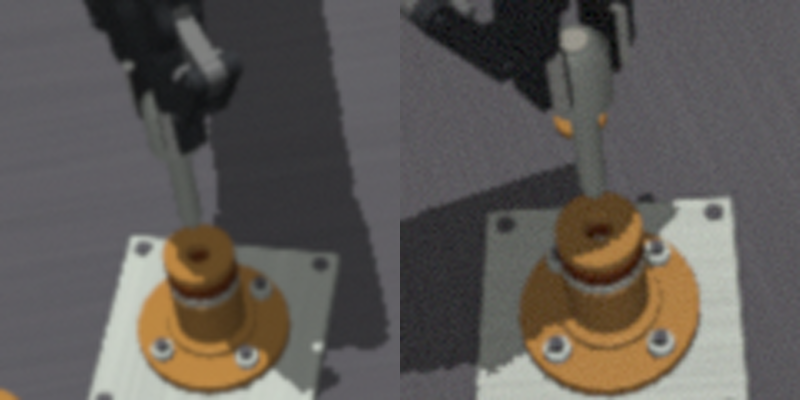

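Call:
carry_out(steps=[[0,-0.1,0.5,0,0,0],[0,0,0.8,0,0,0],[0,0,0.6,0,0,0],[0,0,0,0,0,0],[0,0,0,0,0,0]])

```text
time_s: 21.9
tool_pos: [484.5, -188.2, 149.4]
tcp_rot: [0.54, 0.841, 0.0, -0.0]
force: [0.7, 0.0, -1.6]
finger_gap: 23.7
```

Call:
carry_out(steps=[[0,0,0,0,0,0],[0,0,0,0,0,0]])

```text
time_s: 22.1
tool_pos: [484.9, -188.3, 149.9]
tcp_rot: [0.54, 0.841, 0.0, 0.0]
force: [1.0, -0.0, -1.5]
finger_gap: 23.9
```

```bash
python3 look.py w23
python3 - <<'E'
from h import *
st,b=grab('side','s23.png'); st,a=grab('scene','sc23.png')
w=cv2.imread('pics/w23.png')
cv2.imwrite('pics/m23.png',np.hstack([cv2.resize(w[185:245,245:305],(400,400),interpolation=cv2.INTER_CUBIC),cv2.resize(b[240:300,220:280],(400,400),interpolation=cv2.INTER_CUBIC)]))
st=env.state();Rt=R.from_quat(st['tcp_rot']).as_matrix();print(Rt.T@(np.array([484.8,-187.8,160])-st['tool_pos']),st['tool_pos'])
E
```

```text
[ 484.9 -188.3  149.9] toolF [-0.4  0.9  1.5] T [0. 0. 0.] 23.85749303130269 22.1 dq [  1.   -0.7 -97.9] q7 0.3760529826169197
[  0.5   0.3 -10.2] [ 484.8 -188.4  149.8]
```

View pics/m23.png

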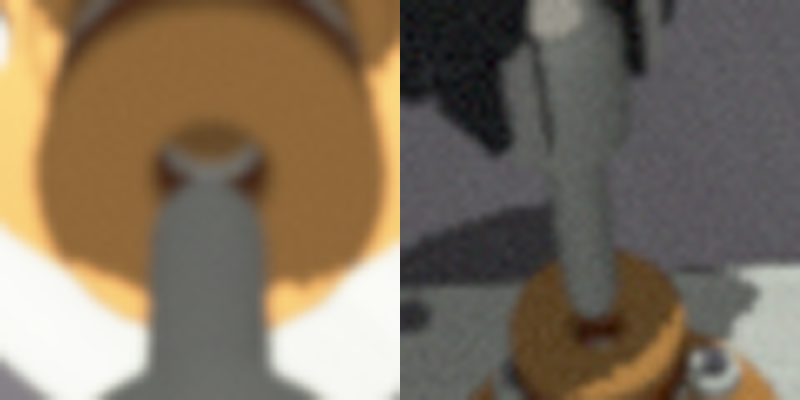

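The tail is lined up with the hole (wrist crop: tail centre 208, hole 212, under 0.5 mm). Small trim, then down slowly, feeling the force.

Call:
carry_out(steps=[[0.05,0.03,0.3,0,0,0],[0,0,0.3,0,0,0],[0,0,0.2,0,0,0],[0,0,0.2,0,0,0],[0,0,0,0,0,0]])

```text
time_s: 22.75
tool_pos: [484.5, -187.7, 139.3]
tcp_rot: [0.54, 0.841, -0.0, -0.0]
force: [-0.4, 1.2, -1.1]
finger_gap: 23.8
```

Call:
carry_out(steps=[[0,0,0.15,0,0,0],[0,0,0.15,0,0,0],[0,0,0.15,0,0,0],[0,0,0,0,0,0]])

```text
time_s: 23.15
tool_pos: [484.6, -187.7, 135.0]
tcp_rot: [0.54, 0.841, -0.0, -0.0]
force: [-0.8, -0.8, -1.6]
finger_gap: 24.1
```

Call:
carry_out(steps=[[0,0,0.15,0,0,0],[0,0,0.15,0,0,0],[0,0,0.15,0,0,0],[0,0,0,0,0,0]])

```text
time_s: 23.55
tool_pos: [484.5, -187.7, 130.4]
tcp_rot: [0.54, 0.841, -0.0, -0.0]
force: [-0.2, 0.4, -2.2]
finger_gap: 23.8
```

Call:
carry_out(steps=[[0,0,0.15,0,0,0],[0,0,0.15,0,0,0],[0,0,0.15,0,0,0],[0,0,0.15,0,0,0],[0,0,0,0,0,0]])

```text
time_s: 24.05
tool_pos: [484.6, -187.7, 124.4]
tcp_rot: [0.54, 0.841, -0.0, -0.0]
force: [-0.7, -0.6, -1.7]
finger_gap: 23.7
```

Call:
carry_out(steps=[[0,0,0.15,0,0,0],[0,0,0.15,0,0,0],[0,0,0.15,0,0,0],[0,0,0.15,0,0,0],[0,0,0,0,0,0]])

```text
time_s: 24.55
tool_pos: [484.6, -187.7, 118.4]
tcp_rot: [0.54, 0.841, -0.0, -0.0]
force: [0.3, -0.7, -1.5]
finger_gap: 23.6
```

Call:
carry_out(steps=[[0,0,0.15,0,0,0],[0,0,0.15,0,0,0],[0,0,0.15,0,0,0],[0,0,0.15,0,0,0],[0,0,0,0,0,0]])

```text
time_s: 25.05
tool_pos: [484.6, -187.7, 112.5]
tcp_rot: [0.54, 0.841, -0.0, -0.0]
force: [0.6, -0.5, -1.2]
finger_gap: 23.7
```

Call:
carry_out(steps=[[0,0,0.15,0,0,0],[0,0,0.15,0,0,0],[0,0,0.15,0,0,0],[0,0,0.15,0,0,0],[0,0,0,0,0,0]])

```text
time_s: 25.55
tool_pos: [484.5, -187.7, 106.4]
tcp_rot: [0.54, 0.841, -0.0, -0.0]
force: [-0.8, -0.0, -2.3]
finger_gap: 23.7
```

Call:
carry_out(steps=[[0,0,0.15,0,0,0],[0,0,0.15,0,0,0],[0,0,0.15,0,0,0],[0,0,0.15,0,0,0],[0,0,0,0,0,0]])

```text
time_s: 26.05
tool_pos: [484.6, -187.7, 100.4]
tcp_rot: [0.54, 0.841, -0.0, -0.0]
force: [1.1, 1.2, -1.6]
finger_gap: 24.0
```

Call:
carry_out(steps=[[0,0,0.15,0,0,0],[0,0,0.15,0,0,0],[0,0,0.1,0,0,0],[0,0,0,0,0,0]])

```text
time_s: 26.45
tool_pos: [484.6, -187.7, 96.5]
tcp_rot: [0.54, 0.841, -0.0, -0.0]
force: [-0.3, -0.3, -2.6]
finger_gap: 24.0
```

Call:
carry_out(steps=[[0,0,0.1,0,0,0],[0,0,0.1,0,0,0],[0,0,0.1,0,0,0],[0,0,0,0,0,0]])

```text
time_s: 26.85
tool_pos: [484.6, -187.7, 93.5]
tcp_rot: [0.54, 0.841, -0.0, -0.0]
force: [-0.2, 0.2, -1.8]
finger_gap: 23.9
```

Call:
carry_out(steps=[[0,0,0.1,0,0,0],[0,0,0.1,0,0,0],[0,0,0.1,0,0,0],[0,0,0,0,0,0]])

```text
time_s: 27.25
tool_pos: [484.8, -187.7, 90.6]
tcp_rot: [0.54, 0.841, 0.0, -0.0]
force: [0.4, 0.4, -1.2]
finger_gap: 23.5
```

Call:
carry_out(steps=[[0,0,0.1,0,0,0],[0,0,0.1,0,0,0],[0,0,0.1,0,0,0],[0,0,0,0,0,0]])

```text
time_s: 27.65
tool_pos: [485.2, -187.9, 88.2]
tcp_rot: [0.54, 0.841, -0.0, 0.0]
force: [-0.7, -0.1, 3.7]
finger_gap: 23.7
```

Call:
carry_out(steps=[[0,0,0.1,0,0,0],[0,0,0.1,0,0,0],[0,0,0.1,0,0,0],[0,0,0,0,0,0]])

```text
time_s: 28.05
tool_pos: [485.7, -188.1, 86.0]
tcp_rot: [0.54, 0.841, -0.0, 0.001]
force: [-1.0, -0.5, 10.0]
finger_gap: 23.7
```

Call:
carry_out(steps=[[0,0,0.1,0,0,0],[0,0,0.1,0,0,0],[0,0,0,0,0,0]])

```text
time_s: 28.35
tool_pos: [485.6, -187.8, 83.4]
tcp_rot: [0.54, 0.841, 0.0, 0.001]
force: [-0.6, 0.0, 5.2]
finger_gap: 24.1
```

Call:
carry_out(steps=[[0,0,0.1,0,0,0],[0,0,0.1,0,0,0],[0,0,0,0,0,0]])

```text
time_s: 28.65
tool_pos: [485.4, -187.8, 81.2]
tcp_rot: [0.54, 0.841, 0.0, 0.001]
force: [-0.4, 0.8, 4.0]
finger_gap: 23.9
```

Call:
carry_out(steps=[[0,0,0.1,0,0,0],[0,0,0.1,0,0,0],[0,0,0,0,0,0]])

```text
time_s: 28.95
tool_pos: [485.5, -187.8, 79.3]
tcp_rot: [0.54, 0.841, 0.0, 0.001]
force: [-0.4, 0.3, 5.3]
finger_gap: 23.9
```

Call:
carry_out(steps=[[0,0,0.1,0,0,0],[0,0,0.05,0,0,0],[0,0,0,0,0,0]])

```text
time_s: 29.25
tool_pos: [485.5, -187.8, 77.8]
tcp_rot: [0.54, 0.841, 0.0, 0.001]
force: [-0.6, 0.1, 5.0]
finger_gap: 23.7
```

Call:
carry_out(steps=[[0,0,0.1,0,0,0],[0,0,0.05,0,0,0],[0,0,0,0,0,0]])

```text
time_s: 29.55
tool_pos: [485.5, -187.8, 76.2]
tcp_rot: [0.54, 0.841, 0.0, 0.001]
force: [-0.2, 0.4, 5.0]
finger_gap: 24.0
```

Call:
carry_out(steps=[[0,0,0.05,0,0,0],[0,0,0.05,0,0,0],[0,0,0,0,0,0]])

```text
time_s: 29.85
tool_pos: [485.5, -187.8, 75.2]
tcp_rot: [0.54, 0.841, 0.0, 0.001]
force: [-0.5, 0.9, 6.3]
finger_gap: 24.1
```

Call:
carry_out(steps=[[0,0,0.05,0,0,0],[0,0,0,0,0,0]])

```text
time_s: 30.05
tool_pos: [485.5, -187.9, 74.9]
tcp_rot: [0.54, 0.841, 0.0, 0.001]
force: [-1.0, 0.4, 7.6]
finger_gap: 24.0
```

Call:
carry_out(steps=[[0,0,0.05,0,0,0],[0,0,0,0,0,0]])

```text
time_s: 30.25
tool_pos: [485.6, -187.9, 74.9]
tcp_rot: [0.54, 0.841, -0.0, 0.001]
force: [-2.2, 0.4, 13.9]
finger_gap: 23.7
```

Call:
carry_out(steps=[[0,0,0.03,0,0,0],[0,0,0,0,0,0]])

```text
time_s: 30.45
tool_pos: [485.6, -187.9, 74.8]
tcp_rot: [0.54, 0.841, -0.0, 0.001]
force: [-4.0, 0.4, 17.6]
finger_gap: 23.7
```

```bash
python3 look.py w24
python3 - <<'E'
from h import *
st,b=grab('side','s24.png'); st,a=grab('scene','sc24.png')
cv2.imwrite('pics/m24.png',np.hstack([cv2.resize(a[140:220,170:250],(400,400),interpolation=cv2.INTER_CUBIC),cv2.resize(b[250:330,205:285],(400,400),interpolation=cv2.INTER_CUBIC)]))
E
```

```text
[ 485.6 -187.9   74.8] toolF [  2.   -3.5 -17.6] T [0.7 0.5 0.1] 23.745848899734405 30.45 dq [  1.1   0.1 -22.8] q7 0.28885468787038965
```

View pics/m24.png

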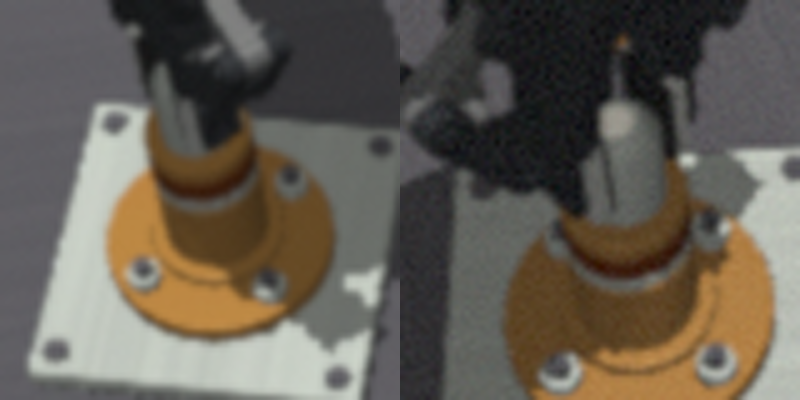

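View pics/w24c.png

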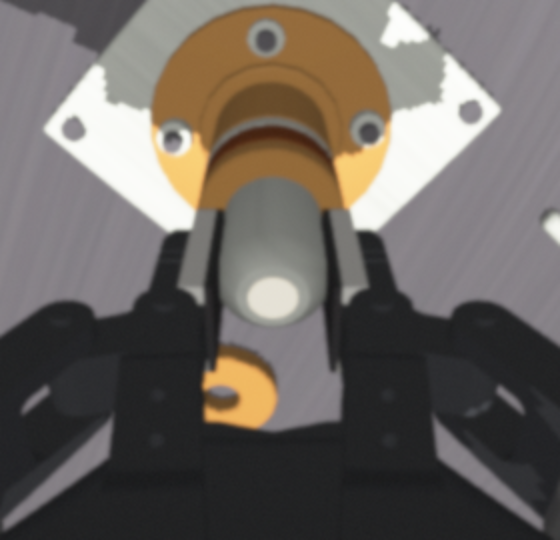

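The stem stopped at 74.8 (expected 75), the push rises steeply with no sinking, and the head sits on the ring with no gap. I'll relax the push, then let go.

Call:
carry_out(steps=[[0,0,-0.08,0,0,0],[0,0,0,0,0,0]])

```text
time_s: 30.8
tool_pos: [485.5, -187.9, 74.9]
tcp_rot: [0.54, 0.841, 0.0, 0.001]
force: [-1.5, 1.0, 8.6]
finger_gap: 23.9
```

Call:
carry_out(steps=[[0,0,0,0,0,0],[0,0,0,0,0,0],[0,0,0,0,0,0],[0,0,0,0,0,0]], claw=0.3)

```text
time_s: 31.2
tool_pos: [484.5, -187.7, 73.9]
tcp_rot: [0.54, 0.841, -0.0, -0.0]
force: [0.3, -0.8, 0.4]
finger_gap: 60.0
```

Call:
carry_out(steps=[[0,0,-1,0,0,0],[0,0,-3,0,0,0],[0,0,-4,0,0,0],[0,0,-4,0,0,0],[0,0,0,0,0,0]], claw=0)

```text
time_s: 31.7
tool_pos: [488.4, -188.3, 199.9]
tcp_rot: [0.54, 0.841, 0.001, 0.005]
force: [0.1, -0.6, -0.2]
finger_gap: 85.6
```

Call:
carry_out(steps=[[-4,-1,-1,0,0,0],[-4,-1,-1,0,0,0],[0,0,0,0,0,0],[0,0,0,0,0,0],[0,0,0,0,0,0]])

```text
time_s: 32.2
tool_pos: [499.6, -267.3, 213.9]
tcp_rot: [0.54, 0.842, 0.0, -0.001]
force: [0.7, 0.6, -0.4]
finger_gap: 85.3
```

Run:
```python
from h import *
st,b=grab('side','s25.png'); st,a=grab('scene','sc25.png'); st,w=grab('wrist','w25.png'); print(st['tool_pos'],st['force'],st['time_s'])
cv2.imwrite('pics/m25.png',np.hstack([cv2.resize(a[140:220,170:250],(400,400),interpolation=cv2.INTER_CUBIC),cv2.resize(b[250:330,205:285],(400,400),interpolation=cv2.INTER_CUBIC)]))
```

```text
[ 499.7 -267.3  214. ] [ 0.5  1.4 -1.2] 32.3
```

View pics/m25.png

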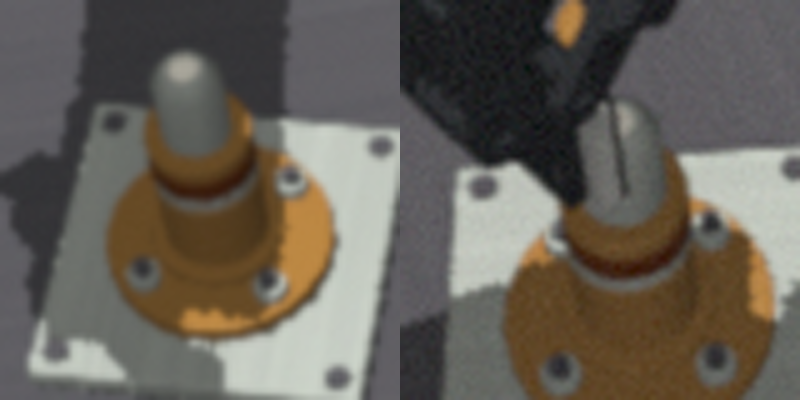

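View pics/sc25.png

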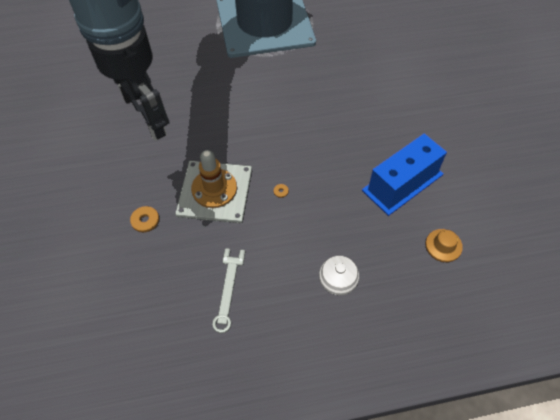

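Run:
```python
from h import *
print(mid('scene',(206.8,153),'side',(250,273.6)))
ticket.job_done()
```

```text
(array([ 488.6, -187.2,  127.8]), np.float64(2.5829029693745227))
the job is handed in; nothing more can be done
```

The stem is fully home: its tail is through the ring, bushing, washer and seal, and the head sits on the top ring. The job is handed in, with about 32 s used on the clock at hand-in.

- **Lining up:** I squeezed the three loose pieces flush with the fixed bonnet neck, in two directions at right angles. The first squeezes were too high to reach the washer properly, because the fingertips stand 20–34 mm behind the stated TCP. I repeated both directions lower.
- **Stem:** I gripped it centred in both directions and lifted it out of the rack. It slid through the stack with no measurable force, and the seal read about 4–10 N.
- **Home:** it stopped at TCP z 74.8 mm (predicted 75), with the push rising to about 18 N read (about 20 N with the stem's weight), under the 30 N limit. I eased off and let go.

**Last checks:** After release, the top of the head came out at z 127.8 mm by triangulation (expected 127). The stack is flush, and the cap, spare bonnet and spanner are where they were in the scene image. That triangulation gives x about 4 mm from the axis found by squeezing. The two camera rays also missed each other by 2.6 mm, so I put it down to calibration error. Because of the arm's compliance, TCP x drifted about 1 mm while pushing through the seal, with little sideways force until the final press (about 4 N).

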